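Load a resin brooch into the UV curing box through its sprung light flap

ROBOT

A 6-joint arm with a two-finger parallel gripper is mounted at the origin on the work surface. World frame = base frame: x ahead of the robot, y to its left, z up, the work surface at z = 0. Lengths are in m, angles in rad, forces in N, time in s.
With the tool pointing down it reaches from about 0.35 to 0.85 m from the base axis. Payload 8.1 kg.
Tool frame: the origin (TCP) lies between the finger pads; the fingertips stand 11 mm ahead of it and the grasp point (between the pads) lies 8 mm behind it (robot.tips_ahead is the distance from the TCP to the fingertips, in m); z points along the fingers, y is the line along which they close (so a half turn about z gives the same grasp; the last joint's range is limited). The gripper opens to 93 mm and grips with 3 to 60 N. Pads are 15 mm wide; open, the fingers measure 128 mm over their backs; the gripper's body (75 mm by 188 mm) begins 65 mm behind the grasp point.
Start: joints at [-1.391, 0.13, 1.488, -0, 1.523, -0.085], TCP at [0.157, -0.579, 0.23] pointing down, gripper open.
Joint ranges: [-2.96, 2.96], [-0.89, 2.26], [0.02, 2.5], [-1.34, 4.48], [0, 2.73], [-2.66, 2.66]. Speed limits (rad/s): [2.39, 2.39, 2.79, 3.14, 3.14, 3.14].

INTERFACE

Orientations are given as a rotation vector (axis times angle).
In Python, from plant import robot gives the robot as it stands. The module is installed in compiled form; this text tells all that it offers.
- The arm moves only by the tool move_arm, never from a script. Its argument "deltas" is one flat list of numbers, 7 for each row, row after row: the shift along the tool's x, y, z in m, then the turn, a rotation vector about the tool's x, y, z in rad, then the opening, from 0 (shut) to 1 (fully open). A call has 1 to 12 rows; each row is the pose to reach, as a shift and turn from the pose commanded when the call began, along the tool's axes at that moment; what a row does not reach only later rows make up. A row lasts 1/8 s, in which the tool goes at most 62.5 mm and 10.7 degrees, less where a joint would pass 70% of its speed; a pose out of reach is approached as far as the arm can. A call with a gripper value outside its range is refused whole. The fingers move at their own pace and stop on an object; "squeeze" is the grip in N (left out, the last holds). Time passes only in rows, so rows that repeat a pose let the fingers close. It gives the time, the measured TCP pose, the force, the opening and the grip force at its end, in the units of the state.
- robot.read_state(): the state, without advancing time (a new reading comes with each control period).
- robot.read_camera(name): name is "scene" or "top"; returns (picture, depth): 400x640x3 uint8, red, green, blue; 400x640 float32, m along the optical axis (not along the pixel's ray), 0 where there is no reading.
- robot.camera_model(name): a dict with "K" (3x3 intrinsics, pixels), "k1" (the pictures are not rectified: a ray, as slopes to the right and down, at radius r is drawn at 1 + k1 r^2 times it, then the intrinsics apply), "R" (3x3) and "t" (3): a world point X has camera coordinates R X + t. Camera axes: x right, y down, z forward; pixel columns grow to the right and rows downward; lengths in m; the calibration is good to about 2 mm. A picture is of the moment at which its call begins. camera_model takes no time and is no camera call.
- robot.close_job(): hands the job in; it is judged then, once.
Trained networks look in the newest picture that a camera, given by its name, has taken for a name from the list of things; names that differ only in an ending like _2 or _b are one class to them, and where a whole thing is asked for, a point or a joint stands for the part that bears it (a point fixed in the world has none). Each returns a list of dicts, best first, with "confidence" (0 to 1); they miss things now and then, are a little off and sometimes report something else, mostly with a low value. They report only what shows in the picture. A call takes as long as a camera call.
- robot.recognise(camera, label): "uv" ([column, row] in pixels, amid what is visible of it).
The state is a dict: "t": time; "q": joint angles; "dq": joint speeds; "joint_torque": joint torques, N m; "tool_pos": TCP position; "orientation": TCP orientation; "force": force on the tool from outside, world axes, zero at the start; "wrist_torque": the same for the moment, N m; "opening": finger opening in m; "gripper_force": force on a finger pad.
Only numpy, scipy, OpenCV 4.12 (cv2) and the standard library are available. Lean on these libraries where they do the work, as an engineer would, in place of code of your own. Each camera call takes 0.05 s, during which the arm holds its last target. There are 200 camera calls.

TASK

Lay the blue resin brooch flat in the middle of the curing tray. Then take the tray by its upright grip and slide it along the table through the orange sprung flap of the curing box until it is fully home against the depth stop inside, pressing the stop's interlock in; someone else has set that stop, so feel for it gently and do not ram the box. Let go, with the flap fallen shut behind the tray and the other things on the table left where they are.

Things in the scene. Friction and masses are not known exactly. Their poses are not given: they have to be found in the camera images.
- curing_box: White UV curing box, fixed. Origin: table level, middle of the flap's plane; +x points into the box (the way to push), z up. Mouth 120 wide, 52 high, shut by the orange flap. Behind it a low tunnel (x 0 to 82, 136 wide, top at z 64, clear amber roof), then a housing (x 82 to 270, 176 wide, 160 high). No step: the tray slides on the table. Over 15 N on any part is ramming.
- guide_entry (a point): Middle of the guides' flared entry, at table level, 18 before the flap's plane. Two straight guide rails, 20 high, run into the box with 102 between them, symmetric about its y = 0; over the last 18 before the flap they flare out to 114. Axes as the box.
- flap (a joint): Orange sprung flap, hinged along y at the top of the mouth (z 52), 96 wide, 48 long. 0 = shut; grows to 1.3 rad as it swings into the box. Spring 0.11 N m shut plus 0.07 per rad: needs 3 to 6 N at the tray's height. A notch (30 wide, 12 high) in its lower edge clears the tray's tail: it falls shut once the pan's rear wall is 35 past its plane. It rides on the walls, clear of a brooch in the pan.
- interlock (a joint): Red plunger on the face of the depth stop, a clamped block on the centre line inside the box that others move: its face is anywhere from 154 to 198 past the flap's plane, out of sight, not measured. 0 = out (it stands 5 proud of the face), 0.005 m = fully in, where the pan's front wall meets the solid block. Pressed from 0.003. Spring under 1 N: the tray stays where it is left.
- tray: Loose aluminium curing tray, about 0.3 kg. Origin: underside, below the middle of the pan; +x is the end that goes into the box first, z up. Pan 104 long (x), 96 wide (y), walls 15 high and 4 thick, grippy silicone mat inside (top at z 5). A flat tail, 14 wide and 6 high, runs from the pan's rear wall (x -52) back to x -200.
- tray_grip (a point): Middle of the tray's black upright grip, 30 above its underside and 185 behind its origin. The grip is 34 long (tray's x), 10 thick (y), its top at z 48. Pinch it from above across its thickness, firmly (80 N or more), or the tray turns in the fingers. Axes as the tray.
- blue_brooch: Round brooch, brass bezel with a blue resin face: disc of 38 diameter, 8 thick, lying flat, 0.03 kg. Origin at the centre of its underside, z up. To set it in the pan with the fingers closing along the pan's x (96 inside), open them only to about 55 mm.
- amber_brooch: Round brooch like the blue one but with an amber face, already cured: leave it. 38 diameter, 8 thick, origin at the centre of its underside.
- paint_blue_bottle: Blue paint bottle, 35 diameter, 96 high, origin at the centre of its underside. Leave it.
- paint_lime_bottle: Lime green paint bottle, 35 diameter, 96 high, origin at the centre of its underside. Leave it.
- paint_yellow_bottle: Yellow paint bottle, 35 diameter, 96 high, origin at the centre of its underside. Leave it.
- glue_bottle: White glue bottle with orange nozzle, 58 diameter, 150 high, origin at the centre of its underside. Leave it.
- brush_cup: Clear water cup with two brushes, 74 diameter, cup 75 high, brushes to 160, origin at the centre of its underside. Leave it.
- tumbler: Brown drinks tumbler with grey lid, 92 diameter, 155 high, origin at the centre of its underside. Leave it.
- scissors: Black-handled scissors lying flat, 200 long, 9 thick, origin at the pivot. Leave them.

How it is judged:
By the outcome, as a careful person would: the job done as asked, in the order asked, and still so for the second after the job is handed in, with the robot touching nothing.
It also fails if it takes over 69 s, if anything falls off the work surface, if the arm or the gripper's body presses on something with over 40 N, if the wrist force passes 120 N, or if a joint passes its speed limit or range.

## Working session

There is one attempt and no reset: what is moved stays moved. The work goes in short steps, Python scripts to look and compute and a tool call to move; the robot and the scene stay as the last step left them, time stands still between calls to the robot, and variables do not carry over. Pictures are saved under pics/ and viewed, at most 10 in all, crops included, and the job is handed in when it is done.

Besides the shell and the picture viewer there is one more tool, called as a command line: name --argument value ..., lists and objects as JSON in quotes. move_arm: Moves the arm, as the interface text tells. Its arguments: {"type":"object","properties":{"deltas":{"type":"array","items":{"type":"number"}},"squeeze":{"type":"number"}},"required":["deltas"]}

```bash
mkdir -p pics
cat > h.py <<'E'
import numpy as np, cv2
from plant import robot
from scipy.spatial.transform import Rotation as Ro
def px2w(cam,uv,depth=None,z=None):
    m=robot.camera_model(cam);K=np.array(m["K"]);R=np.array(m["R"]);t=np.array(m["t"])
    d=np.array([(uv[0]-K[0,2])/K[0,0],(uv[1]-K[1,2])/K[1,1]]);s=d.copy()
    for _ in range(20): s=d/(1+m["k1"]*(s@s))
    r=np.array([s[0],s[1],1.]);C=-R.T@t;w=R.T@r
    if z is not None: return C+w*(z-C[2])/w[2]
    return C+w*depth
def save(cam,name):
    im,d=robot.read_camera(cam); cv2.imwrite("pics/%s.png"%name,im[:,:,::-1]); np.save("pics/%s.npy"%name,d); return im,d
E
python3 - <<'E'
from h import *
s=robot.read_state();print(s["t"],s["tool_pos"],s["orientation"],s["opening"],robot.tips_ahead)
for c in("scene","top"):
    im,d=save(c,c+"0");m=robot.camera_model(c);print(c,m["K"][0][0],m["k1"],-np.array(m["R"]).T@m["t"])
    for l in["curing_box","flap","tray","tray_grip","blue_brooch","amber_brooch","paint_blue_bottle","paint_lime_bottle","paint_yellow_bottle","glue_bottle","brush_cup","tumbler","scissors"]:
        for o in robot.recognise(c,l)[:2]:
            u,v=map(int,np.round(o["uv"]));dd=np.median(d[max(v-1,0):v+2,max(u-1,0):u+2]);print(l,round(o["confidence"],2),(u,v),np.round(px2w(c,o["uv"],dd),3))
E
```

```text
0.0 [ 0.15695745 -0.57853986  0.22861038] [-3.11229855e+00 -4.14525871e-01  1.40352342e-04] 0.09306838739962486 0.011
scene 413.2546946558434 -0.04892670336948901 [ 1.36321903 -0.03336976  0.94568827]
curing_box 0.65 (302, 313) [ 0.952 -0.052  0.166]
flap 0.51 (302, 312) [ 0.951 -0.054  0.165]
tray 0.61 (251, 223) [ 0.578 -0.214  0.007]
tray_grip 0.6 (248, 226) [ 0.59  -0.22   0.004]
blue_brooch 0.45 (408, 216) [0.553 0.257 0.011]
blue_brooch 0.42 (302, 313) [ 0.953 -0.054  0.166]
amber_brooch 0.73 (472, 209) [0.571 0.432 0.064]
paint_blue_bottle 0.7 (488, 203) [0.548 0.484 0.065]
paint_lime_bottle 0.57 (466, 194) [0.513 0.426 0.068]
paint_yellow_bottle 0.77 (471, 210) [0.57  0.43  0.061]
glue_bottle 0.72 (178, 191) [ 0.516 -0.426  0.077]
brush_cup 0.85 (186, 226) [ 0.621 -0.387  0.045]
tumbler 0.59 (150, 189) [ 0.575 -0.477  0.142]
scissors 0.9 (464, 268) [0.735 0.382 0.006]
top 367.36099499296836 -0.020920434774350884 [ 0.50464186 -0.02351596  1.24884115]
curing_box 0.62 (328, 102) [ 0.854 -0.047  0.161]
tray 0.63 (380, 194) [ 0.588 -0.23   0.005]
tray_grip 0.87 (379, 193) [ 0.589 -0.227  0.006]
blue_brooch 0.67 (236, 201) [0.556 0.259 0.007]
amber_brooch 0.64 (179, 217) [0.5   0.428 0.067]
amber_brooch 0.57 (242, 240) [0.426 0.232 0.011]
paint_blue_bottle 0.64 (378, 194) [ 0.586 -0.222  0.005]
paint_blue_bottle 0.63 (164, 205) [0.538 0.477 0.067]
paint_lime_bottle 0.58 (178, 217) [0.499 0.428 0.077]
paint_yellow_bottle 0.73 (180, 196) [0.566 0.43  0.059]
paint_yellow_bottle 0.53 (238, 240) [0.426 0.246 0.008]
glue_bottle 0.74 (446, 225) [ 0.488 -0.42   0.103]
glue_bottle 0.54 (241, 241) [0.42  0.236 0.008]
brush_cup 0.95 (434, 185) [ 0.617 -0.398  0.052]
tumbler 0.75 (475, 207) [ 0.542 -0.49   0.155]
scissors 0.93 (202, 163) [0.685 0.377 0.008]
```

View pics/top0.png

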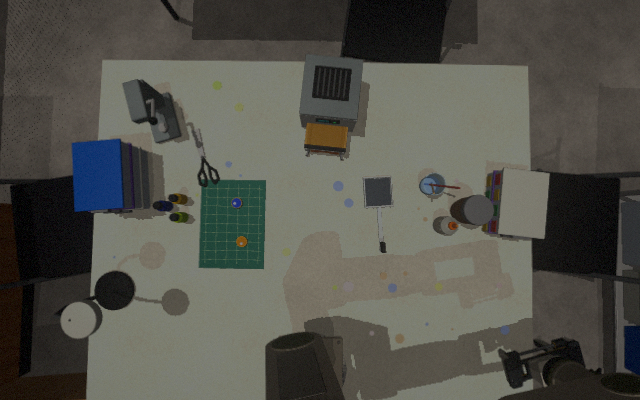

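View pics/scene0.png

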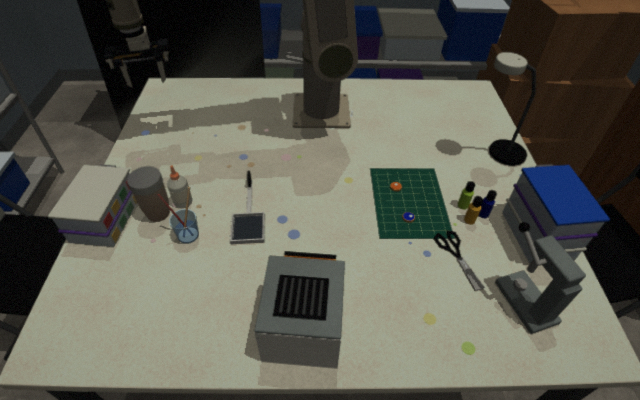

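The top view shows the box mouth facing the robot (rows 122–157, column ~327). The tray pan is at (378,192) with its grip at (382,246), the blue brooch at (236,203) and the amber one at (242,241). The scene view agrees. Next I'll take precise fits from the depth data.

```bash
cat >> h.py <<'E'
def cloud(cam,d,u0,u1,v0,v1):
    m=robot.camera_model(cam);K=np.array(m["K"]);R=np.array(m["R"]);t=np.array(m["t"])
    U,V=np.meshgrid(np.arange(u0,u1),np.arange(v0,v1));dd=d[v0:v1,u0:u1]
    x=np.stack([(U-K[0,2])/K[0,0],(V-K[1,2])/K[1,1]],-1);s=x.copy()
    for _ in range(20): s=x/(1+m["k1"]*(s**2).sum(-1,keepdims=True))
    r=np.concatenate([s,np.ones(s.shape[:2]+(1,))],-1)*dd[...,None]
    P=(r-t)@R; P[dd==0]=np.nan
    return P
def rect(P,m):
    return cv2.minAreaRect((P[m][:,:2]*1000).astype(np.float32))
E
python3 - <<'E'
from h import *
d=np.load("pics/top0.npy")
d=np.median([d]+[robot.read_camera("top")[1] for _ in range(4)],axis=0)
im=cv2.imread("pics/top0.png")
P=cloud("top",d,290,375,45,170);z=P[...,2]
m=z>.145;print("housing",rect(P,m),np.nanmedian(z[m]),m.sum())
for v in range(112,165,2):print(v-0,np.round(P[v-45,37,:]*1000),[int(a) for a in np.round(z[v-45,12:64:3]*1000)])
P=cloud("top",d,355,400,165,262);z=P[...,2]
print("table z",np.nanmedian(z))
for r in range(5,97,3):print(r+165,[int(a) if a==a else -1 for a in np.round(z[r,3:43]*1000)])
P=cloud("top",d,225,255,192,252);z=P[...,2]
for n,(a,b) in {"blue":(0,25),"amber":(35,60)}.items():
    Q=P[a:b].reshape(-1,3);m=Q[:,2]>.0055;print(n,m.sum(),Q[m].mean(0),np.median(Q[m][:,2]),Q[m].min(0),Q[m].max(0))
o=np.hstack([cv2.resize(im[115:165,297:357],None,fx=6,fy=6,interpolation=cv2.INTER_CUBIC),cv2.resize(im[170:256,355:400],(314,600),interpolation=cv2.INTER_CUBIC)[:300]]) if 0 else None
A=cv2.resize(im[110:170,290:370],(640,480),interpolation=cv2.INTER_CUBIC);cv2.imwrite("pics/boxc.png",A)
E
```

```text
housing ((900.7833251953125, -54.54414367675781), (176.42172241210938, 186.92868041992188), 84.97462463378906) 0.1612011154001174 3554
112 [822. -44. 160.] [158, 160, 161, 160, 161, 159, 161, 161, 162, 158, 160, 160, 161, 161, 162, 160, 161, 159]
114 [816. -44. 161.] [153, 160, 159, 160, 160, 161, 159, 159, 159, 161, 161, 159, 160, 160, 158, 160, 160, 160]
116 [810. -44. 159.] [131, 133, 138, 143, 148, 150, 150, 156, 161, 160, 160, 160, 161, 161, 161, 159, 162, 160]
118 [809. -44. 139.] [108, 111, 117, 117, 124, 134, 132, 135, 136, 141, 144, 148, 150, 157, 158, 158, 162, 162]
120 [807. -45. 125.] [88, 90, 92, 97, 99, 116, 124, 127, 125, 129, 134, 132, 133, 133, 137, 138, 142, 146]
122 [806. -45. 106.] [64, 62, 66, 71, 75, 77, 83, 86, 103, 107, 110, 120, 119, 110, 114, 117, 122, 125]
124 [809. -46.  68.] [41, 36, 63, 62, 61, 61, 64, 64, 65, 71, 74, 79, 83, 84, 91, 91, 98, 108]
126 [805. -46.  60.] [12, 7, 62, 64, 63, 64, 63, 65, 63, 64, 63, 64, 64, 64, 62, 69, 73, 84]
128 [797. -46.  63.] [2, 0, 63, 63, 63, 60, 64, 66, 62, 63, 64, 62, 63, 63, 63, 63, 46, 55]
130 [791. -46.  62.] [-1, 
[... 5286 characters left out ...]
2, -1, 2, 2, -1, 1, -2]
254 [2, 1, 1, -3, 2, 0, -1, 0, 0, 1, 0, 0, 0, -1, 1, 1, 0, 2, -1, 2, 0, -1, 0, -1, -1, 0, 2, 1, 1, 2, 0, -1, -1, 1, 1, 0, 0, 1, 1, -3]
257 [-2, 3, 1, -1, -2, 1, 1, 0, 1, -1, 0, -1, -1, 1, 1, 0, 2, -1, -3, 2, 2, 0, 1, 1, 0, -1, 0, 0, 0, -1, 1, -2, 2, 2, 0, 1, 1, -1, 2, 1]
260 [0, 0, 1, 0, 1, 1, -1, -2, 2, 0, 0, 0, 3, 0, 1, 0, 0, -1, 1, -2, -1, 1, 0, 2, -1, -1, 1, -2, 0, -1, 3, 2, 2, 2, 1, 2, 1, -1, 2, 1]
blue 102 [0.5511068  0.25581551 0.00883485] 0.009000677107297558 [0.53227331 0.20992636 0.00553549] [0.56954505 0.27461948 0.01220379]
amber 99 [0.42168189 0.23667339 0.00890728] 0.008959207565781615 [0.40462451 0.21926367 0.00563359] [0.44820331 0.25358465 0.01333271]
```

View pics/boxc.png

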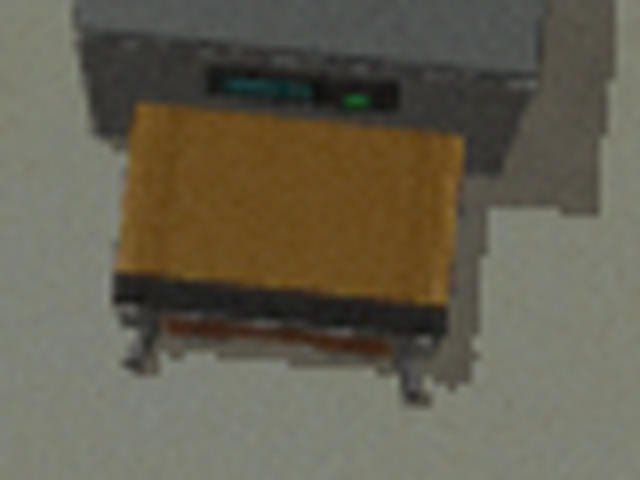

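The crop shows the box rotated by about 5°: the front edge drops to the right, the flap is the orange strip at crop row ~335, and the flared rail ends are at crop (140,360) and (415,395). Now the fits for the tray and tunnel.

```bash
cat >> h.py <<'E'
from scipy.optimize import minimize
def topdepth(n=5): return np.median([robot.read_camera("top")[1] for _ in range(n)],axis=0)
def pan(P,zlo=.010,zhi=.02):
    "fit pan frame 100x92 wall centreline to wall-top points"
    z=P[...,2];Q=P[(z>zlo)&(z<zhi)][:,:2]*1000
    c0=np.median(Q,0);Q=Q[np.hypot(*(Q-c0).T)<85]
    c,sz,a=cv2.minAreaRect(Q.astype(np.float32));a=(a+45)%90-45
    def cost(p):
        th=np.radians(p[2]);l=(Q-p[:2])@np.array([[np.cos(th),-np.sin(th)],[np.sin(th),np.cos(th)]])
        e=np.maximum(abs(l[:,0])-50,abs(l[:,1])-46)
        return np.minimum(abs(e),6).mean()
    r=minimize(cost,[c[0],c[1],a],method="Nelder-Mead",options=dict(initial_simplex=np.array([c[0],c[1],a])+np.vstack([np.zeros(3),np.diag([4,4,3])])))
    return r.x,r.fun,sz
E
python3 - <<'E'
from h import *
d=topdepth()
P=cloud("top",d,290,375,45,170);z=P[...,2]
m=(z>.057)&(z<.070)&(P[...,0]<.80);print("tunnel",rect(P,m))
m=(z>.150);Q=P[m]
print("housing edges",rect(P,m))
# side edges of tunnel by line fit
T=P[...,:];L=[];Rr=[]
for r in range(T.shape[0]):
    k=np.where((T[r,:,2]>.058)&(T[r,:,2]<.069)&(T[r,:,0]>.735)&(T[r,:,0]<.795))[0]
    if len(k)>20: L.append(T[r,k[0],:2]);Rr.append(T[r,k[-1],:2])
for E_ in(L,Rr):
    v=cv2.fitLine(np.array(E_,np.float32),cv2.DIST_HUBER,0,.001,.001).ravel();print(np.degrees(np.arctan(v[1]/v[0])),v[3]+(0.76-v[2])*v[1]/v[0])
# flap-side rails: z 15..25
Q=P[(z>.012)&(z<.028)&(P[...,0]<.735)];print("rails",len(Q),np.round(Q*1000)[:30].tolist())
P=cloud("top",d,355,400,165,262);z=P[...,2]
print("pan",pan(P))
m=(z>.044)&(P[...,0]<.48);print("grip",rect(P,m),P[m].mean(0),m.sum())
m=(z>.0035)&(z<.01)&(P[...,0]<.52)&(P[...,0]>.43);v=cv2.fitLine(P[m][:,:2].astype(np.float32),cv2.DIST_HUBER,0,.001,.001).ravel();print("tail",np.degrees(np.arctan(v[1]/v[0])),v)
P=cloud("top",d,225,255,192,252)
for n,(a,b) in {"blue":(0,25),"amber":(35,60)}.items():
    Q=P[a:b].reshape(-1,3);Q=Q[Q[:,2]>.0055];c=np.median(Q,0);Q=Q[np.hypot(*(Q-c)[:,:2].T)<.024];print(n,len(Q),Q.mean(0),cv2.minEnclosingCircle((Q[:,:2]*1000).astype(np.float32)))
robot.read_camera("scene")
for c in("scene","top"):
  for o in robot.recognise(c,"blue_brooch")[:1]:print(c,o,px2w(c,o["uv"],z=.008))
E
```

```text
tunnel ((762.720703125, -49.56178283691406), (151.8209991455078, 84.98147583007812), 85.82576751708984)
housing edges ((901.5305786132812, -54.58201599121094), (176.31988525390625, 186.23507690429688), 84.842041015625)
-5.976086 0.025306076
-6.4772635 -0.107849255
rails 51 [[735.0, 16.0, 22.0], [732.0, 19.0, 20.0], [732.0, 16.0, 19.0], [732.0, 13.0, 15.0], [728.0, 19.0, 19.0], [729.0, 16.0, 17.0], [730.0, 3.0, 12.0], [729.0, -1.0, 14.0], [729.0, -4.0, 16.0], [729.0, -8.0, 20.0], [728.0, -11.0, 23.0], [729.0, -14.0, 20.0], [728.0, -18.0, 24.0], [727.0, -21.0, 28.0], [725.0, 19.0, 20.0], [725.0, 16.0, 20.0], [726.0, -38.0, 17.0], [726.0, -41.0, 19.0], [725.0, -45.0, 22.0], [725.0, -48.0, 24.0], [724.0, -51.0, 27.0], [724.0, -55.0, 28.0], [724.0, -58.0, 28.0], [727.0, -92.0, 18.0], [726.0, -95.0, 20.0], [721.0, 23.0, 19.0], [721.0, 19.0, 22.0], [723.0, -62.0, 14.0], [723.0, -65.0, 15.0], [723.0, -69.0, 17.0]]
pan (array([ 595.55275287, -221.54085045,    4.03343411]), np.float64(1.0932888728614452), (104.14684295654297, 96.72354888916016))
grip ((411.9809265136719, -235.54385375976562), (32.4207763671875, 10.009599685668945), 3.5336577892303467) [ 0.4106997  -0.23508018  0.04789293] 36
tail 5.473141 [ 0.995441    0.09537914  0.4758322  -0.23042397]
blue 100 [0.55123665 0.25673532 0.00873361] ((551.1810913085938, 257.2781066894531), 18.873001098632812)
amber 100 [0.42141608 0.23646292 0.00889755] ((421.18017578125, 236.52450561523438), 18.698402404785156)
scene {'uv': [179.0, 188.7], 'confidence': 0.67} [ 0.43952355 -0.45764093  0.008     ]
top {'uv': [237.8, 199.1], 'confidence': 0.66} [0.56249991 0.25143784 0.008     ]
```

```bash
cat >> h.py <<'E'
def delta(xyz,yaw=None):
    "tool-frame shift and z-turn to reach world xyz (TCP), tool x at yaw deg, pointing down"
    s=robot.read_state();R=Ro.from_rotvec(s["orientation"])
    sh=R.inv().apply(np.array(xyz)-s["tool_pos"])
    if yaw is None: rv=np.zeros(3)
    else: rv=(R.inv()*Ro.from_euler("z",yaw,degrees=True)*Ro.from_euler("x",180,degrees=True)).as_rotvec()
    return np.round(sh,4),np.round(rv,4)
E
python3 - <<'E'
from h import *
print(delta([.551,.257,.10],4.3))
E
```

```text
(array([ 0.599 , -0.7039,  0.1296]), array([-0.    , -0.    ,  0.1897]))
```

move_arm --deltas '[0.3, -0.352, 0.03, 0, 0, 0.1, 0.7, 0.3, -0.352, 0.03, 0, 0, 0.19, 0.7, 0.3, -0.352, 0.03, 0, 0, 0.19, 0.7, 0.3, -0.352, 0.03, 0, 0, 0.19, 0.7, 0.3, -0.352, 0.03, 0, 0, 0.19, 0.7, 0.3, -0.352, 0.03, 0, 0, 0.19, 0.7, 0.3, -0.352, 0.03, 0, 0, 0.19, 0.7, 0.599, -0.704, 0.13, 0, 0, 0.19, 0.7, 0.599, -0.704, 0.13, 0, 0, 0.19, 0.7, 0.599, -0.704, 0.13, 0, 0, 0.19, 0.7, 0.599, -0.704, 0.13, 0, 0, 0.19, 0.7, 0.599, -0.704, 0.13, 0, 0, 0.19, 0.7]' --squeeze 10

```text
t: 3.5
tool_pos: [0.4744, 0.0947, 0.1376]
orientation: [3.139, 0.118, 0.002]
force: [1.3, -1.0, 0.5]
opening: 0.0651
gripper_force: 0.0
```

Run:
```python
from h import *
print(delta([.551,.257,.06],4.3), delta([.551,.257,.0125],4.3))
```

```text
(array([ 0.0885, -0.1561,  0.0777]), array([ 0.0002, -0.0014,  0.0002])) (array([ 0.0884, -0.1561,  0.1252]), array([ 0.0002, -0.0014,  0.0002]))
```

move_arm --deltas '[0.088, -0.156, 0.07, 0, 0, 0, 0.7, 0.088, -0.156, 0.07, 0, 0, 0, 0.7, 0.088, -0.156, 0.07, 0, 0, 0, 0.7, 0.088, -0.156, 0.07, 0, 0, 0, 0.7, 0.088, -0.156, 0.07, 0, 0, 0, 0.7]'

```text
t: 4.12
tool_pos: [0.5493, 0.2547, 0.0671]
orientation: [3.139, 0.119, -0.002]
force: [0.0, 0.1, 0.2]
opening: 0.0652
gripper_force: 0.0
```

Run:
```python
from h import *
s=robot.read_state();print(s["tool_pos"],np.abs(s["dq"]).max(),s["q"]);print(delta([.551,.257,.0125],4.3))
```

```text
[0.54932029 0.25471218 0.06709747] 0.0487435537534962 [ 3.49705454e-01  2.77463322e-01  1.62716378e+00 -3.27213201e-04
  1.23812777e+00  1.84483186e+00]
(array([ 0.0019, -0.0022,  0.0546]), array([0.0006, 0.001 , 0.0007]))
```

move_arm --deltas '[0.001, -0.001, 0.047, 0, 0, 0, 0.7, 0.001, -0.001, 0.047, 0, 0, 0, 0.7, 0.001, -0.001, 0.047, 0, 0, 0, 0.7]'

```text
t: 4.5
tool_pos: [0.5514, 0.2551, 0.0226]
orientation: [-3.139, -0.116, -0.003]
force: [0.6, 0.5, 0.9]
opening: 0.0649
gripper_force: 0.0
```

Run:
```python
from h import *
s=robot.read_state();print(s["tool_pos"],np.abs(s["dq"]).max(),s["force"]);print(delta([.551,.257,.0125],4.3))
im,d=save("scene","s1");cv2.imwrite("pics/s1c.png",cv2.resize(im[150:280,340:500,::-1],(640,520),interpolation=cv2.INTER_CUBIC))
```

```text
[0.55135349 0.25514106 0.02263173] 0.023401641754008655 [0.56218035 0.51712899 0.87432172]
(array([-0.0002, -0.0019,  0.0101]), array([-0.0004, -0.0017, -0.0013]))
```

View pics/s1c.png

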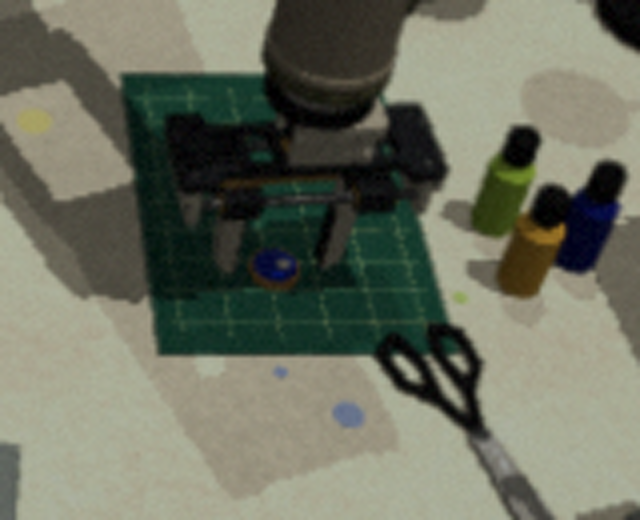

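The scene crop shows the blue brooch at crop (275,265), between the fingertips at (228,262) and (333,258). I'll descend and grip.

move_arm --deltas '[0, -0.002, 0.01, 0, 0, 0, 0.7, 0, -0.002, 0.01, 0, 0, 0, 0.7, 0, -0.002, 0.01, 0, 0, 0, 0.3, 0, -0.002, 0.01, 0, 0, 0, 0.3, 0, -0.002, 0.01, 0, 0, 0, 0.3, 0, -0.002, 0.01, 0, 0, 0, 0.3, 0, -0.002, 0.01, 0, 0, 0, 0.3]' --squeeze 12

```text
t: 5.42
tool_pos: [0.551, 0.258, 0.0113]
orientation: [-3.139, -0.118, -0.002]
force: [1.0, 0.4, 5.8]
opening: 0.0373
gripper_force: 12.6
```

move_arm --deltas '[0, 0, -0.05, 0, 0, 0, 0.3, 0, 0, -0.08, 0, 0, 0, 0.3, 0, 0, -0.08, 0, 0, 0, 0.3]'

```text
t: 5.8
tool_pos: [0.5523, 0.2586, 0.0936]
orientation: [-3.138, -0.118, -0.008]
force: [0.2, -0.6, -0.6]
opening: 0.0374
gripper_force: 12.0
```

Run:
```python
from h import *
s=robot.read_state();print(s["tool_pos"],s["opening"]);print(delta([.596,-.2215,.09],4.3))
```

```text
[0.55229553 0.25863944 0.09357958] 0.03743882848125606
(array([0.0076, 0.4821, 0.0029]), array([-0.0015, -0.0049, -0.0001]))
```

move_arm --deltas '[0.0076, 0.481, 0, 0, 0, 0, 0.3, 0.0076, 0.481, 0, 0, 0, 0, 0.3, 0.0076, 0.481, 0, 0, 0, 0, 0.3, 0.0076, 0.481, 0, 0, 0, 0, 0.3, 0.0076, 0.481, 0, 0, 0, 0, 0.3, 0.0076, 0.481, 0, 0, 0, 0, 0.3, 0.0076, 0.481, 0, 0, 0, 0, 0.3, 0.0076, 0.481, 0, 0, 0, 0, 0.3, 0.0076, 0.481, 0, 0, 0, 0, 0.3, 0.0076, 0.481, 0, 0, 0, 0, 0.3]'

```text
t: 7.05
tool_pos: [0.5929, -0.2203, 0.0887]
orientation: [-3.138, -0.117, 0.004]
force: [-0.5, 0.5, -0.1]
opening: 0.0375
gripper_force: 12.0
```

Run:
```python
from h import *
s=robot.read_state();print(s["tool_pos"],s["opening"],abs(s["dq"]).max());print(delta([.596,-.2215,.03],4.3))
```

```text
[ 0.59286946 -0.22030322  0.08866566] 0.0375187398676571 0.025391318541799046
(array([0.0032, 0.0015, 0.0587]), array([-0.002 ,  0.0025, -0.0006]))
```

move_arm --deltas '[0.003, 0.0015, 0.03, 0, 0, 0, 0.3, 0.003, 0.0015, 0.058, 0, 0, 0, 0.3, 0.003, 0.0015, 0.058, 0, 0, 0, 0.3, 0.003, 0.0015, 0.058, 0, 0, 0, 0.3]'

```text
t: 7.55
tool_pos: [0.5975, -0.2216, 0.0333]
orientation: [3.139, 0.12, 0.001]
force: [-0.0, 0.5, -0.1]
opening: 0.0377
gripper_force: 12.0
```

Run:
```python
from h import *
s=robot.read_state();print(s["tool_pos"],s["force"]);print(delta([.596,-.2215,.0175],4.3))
im,d=save("scene","s2");cv2.imwrite("pics/s2c.png",cv2.resize(im[150:280,170:330,::-1],(640,520),interpolation=cv2.INTER_CUBIC))
```

```text
[ 0.59749374 -0.2215971   0.03330575] [-0.03439087  0.50931833 -0.11912296]
(array([-0.0015, -0.0002,  0.0158]), array([ 0.0001, -0.0004,  0.0011]))
```

View pics/s2c.png

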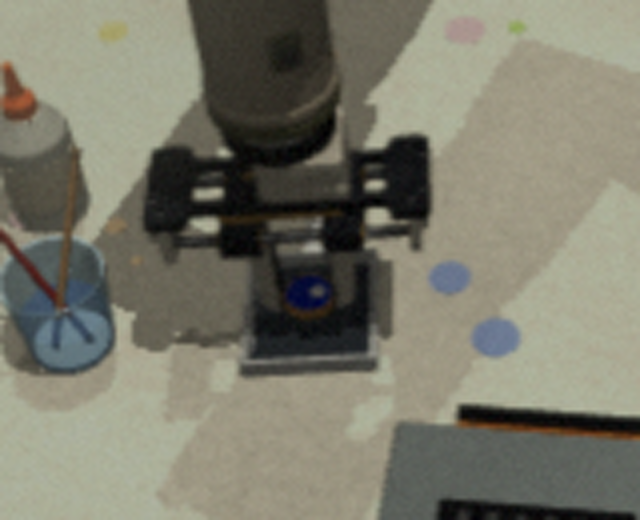

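The brooch is at crop (310,293), centred over the pan (columns 245–378). I'll lower and release it.

move_arm --deltas '[-0.001, 0, 0.0155, 0, 0, 0, 0.3, -0.001, 0, 0.0155, 0, 0, 0, 0.3, -0.001, 0, 0.0155, 0, 0, 0, 0.48, -0.001, 0, 0.0155, 0, 0, 0, 0.48, -0.001, 0, 0.0155, 0, 0, 0, 0.48]'

```text
t: 8.22
tool_pos: [0.596, -0.2227, 0.017]
orientation: [-3.139, -0.117, 0.0]
force: [0.8, 0.4, -0.1]
opening: 0.0448
gripper_force: 0.0
```

move_arm --deltas '[0, 0, -0.06, 0, 0, 0, 0.48, 0, 0, -0.08, 0, 0, 0, 0.48, -0.185, 0, -0.08, 0, 0, 0, 0.4, -0.185, 0, -0.08, 0, 0, 0, 0.4, -0.185, 0, -0.08, 0, 0, 0, 0.4, -0.185, 0, -0.08, 0, 0, 0, 0.4, -0.185, 0, -0.08, 0, 0, 0, 0.4]'

```text
t: 9.1
tool_pos: [0.4121, -0.2369, 0.0976]
orientation: [3.138, 0.116, 0.003]
force: [0.7, -1.5, -0.0]
opening: 0.0374
gripper_force: 0.0
```

Run:
```python
from h import *
s=robot.read_state();print(s["tool_pos"],s["force"]);print(delta([.4115,-.2355,.022],4.3))
d=topdepth(3);P=cloud("top",d,355,400,165,215);print(pan(P))
z=P[...,2];m=(z>.0098)&(z<.016)
c=pan(P)[0][:2]/1000;m&=(np.abs(P[...,0]-c[0])<.035)&(np.abs(P[...,1]-c[1])<.035);Q=P[m];print("brooch",len(Q),Q.mean(0),cv2.minEnclosingCircle((Q[:,:2]*1000).astype(np.float32)))
# scene view of the grip
im,d=save("scene","s3")
P=cloud("scene",d,235,262,165,200);m=P[...,2]>.03;Q=P[m];print(len(Q),Q.mean(0),Q.max(0),Q.min(0))
# box yaw
d=topdepth(5);P=cloud("top",d,290,375,45,170);z=P[...,2]
def side(lo,hi,x0,x1):
    L=[];Rr=[]
    for r in range(P.shape[0]):
        k=np.where((z[r]>lo)&(z[r]<hi)&(P[r,:,0]>x0)&(P[r,:,0]<x1))[0]
        if len(k)>25:L.append(P[r,k[0],:2]);Rr.append(P[r,k[-1],:2])
    for E_ in(L,Rr):
        v=cv2.fitLine(np.array(E_,np.float32)*1000,cv2.DIST_HUBER,0,.01,.01).ravel();print(len(E_),np.degrees(np.arctan(v[1]/v[0])),v)
side(.15,.17,.83,.97);side(.057,.070,.74,.795)
def front(lo,hi,a,b,last):
    F=[]
    for c in range(P.shape[1]):
        k=np.where((z[:,c]>lo)&(z[:,c]<hi)&(P[:,c,1]>a)&(P[:,c,1]<b))[0]
        if len(k)>10:F.append(P[k[-1 if last else 0],c,:2])
    v=cv2.fitLine(np.array(F,np.float32)*1000,cv2.DIST_HUBER,0,.01,.01).ravel();print(len(F),np.degrees(np.arctan(v[0]/v[1])),v)
front(.15,.17,-.12,.03,True);front(.15,.17,-.12,.03,False);front(.057,.07,-.10,.01,True)
```

```text
[ 0.41214835 -0.23693351  0.09764731] [ 0.71724663 -1.46418863 -0.02081952]
(array([-0.0007, -0.0016,  0.0756]), array([ 0.001 , -0.0016, -0.001 ]))
(array([ 595.49184405, -221.50522313,    4.01422807]), np.float64(2.9638876217981602), (104.04969024658203, 96.62147521972656))
brooch 86 [ 0.59507696 -0.22208695  0.01386432] ((594.5419311523438, -219.42703247070312), 20.451549530029297)
51 [ 0.42059242 -0.23787257  0.05962018] [ 0.43286041 -0.20889369  0.09867283] [ 0.39970761 -0.26625336  0.03054835]
45 -4.913523 [ 9.9632514e-01 -8.5652098e-02  8.9957086e+02  3.2511013e+01]
45 -5.600656 [ 9.9522626e-01 -9.7594298e-02  9.0108173e+02 -1.4128297e+02]
17 -3.9511883 [ 9.9762315e-01 -6.8906598e-02  7.6790576e+02  2.4235693e+01]
17 -6.6766148 [ 9.9321818e-01 -1.1626537e-01  7.6459845e+02 -1.0832428e+02]
50 5.1541677 [ 8.983592e-02  9.959566e-01  8.104546e+02 -3.571865e+01]
50 5.03901 [ 8.7833993e-02  9.9613512e-01  9.9293256e+02 -4.8587421e+01]
34 5.58257 [ 9.7280145e-02  9.9525702e-01  7.2655750e+02 -4.3389687e+01]
```

The brooch lies at the pan centre to within about 1 mm. The box origin is about (0.7255, -0.0383) with a yaw of -5.25°. The task asks for 80 N or more on the grip, but the gripper's stated maximum is 60 N. I'll use 60 N and check whether the tray turns in the fingers.

move_arm --deltas '[-0.0007, -0.0014, 0.04, 0, 0, 0, 0.4, -0.0007, -0.0014, 0.07, 0, 0, 0, 0.4, -0.0007, -0.0014, 0.0745, 0, 0, 0, 0.4, -0.0007, -0.0014, 0.0745, 0, 0, 0, 0.4, -0.0007, -0.0014, 0.0745, 0, 0, 0, 0.4]'

```text
t: 10.18
tool_pos: [0.4119, -0.2359, 0.0241]
orientation: [3.138, 0.117, 0.003]
force: [-0.1, -0.5, 0.1]
opening: 0.037
gripper_force: 0.0
```

Run:
```python
from h import *
s=robot.read_state();print(s["tool_pos"],s["force"]);print(delta([.4115,-.2355,.022],4.2))
```

```text
[ 0.41187764 -0.23589999  0.02411482] [-0.11798838 -0.50546214  0.08110849]
(array([-0.0004, -0.0004,  0.0021]), array([ 0.0016, -0.0019,  0.0015]))
```

move_arm --deltas '[0, 0, 0.002, 0, 0, 0, 0.4, 0, 0, 0.002, 0, 0, 0, 0.05, 0, 0, 0.002, 0, 0, 0, 0.05, 0, 0, 0.002, 0, 0, 0, 0.05, 0, 0, 0.002, 0, 0, 0, 0.05, 0, 0, 0.002, 0, 0, 0, 0.05]' --squeeze 60

```text
t: 10.92
tool_pos: [0.4108, -0.2352, 0.0206]
orientation: [3.139, 0.117, 0.0]
force: [-0.3, -0.5, 0.7]
opening: 0.0094
gripper_force: 60.0
```

```bash
cat >> h.py <<'E'
BO=np.array([725.5,-38.3]);BY=-5.25
def inbox(p):
    th=np.radians(BY);return np.array([[np.cos(th),np.sin(th)],[-np.sin(th),np.cos(th)]])@(np.array(p[:2])-BO)
E
python3 - <<'E'
from h import *
s=robot.read_state();print(s["tool_pos"],s["force"],s["wrist_torque"],s["orientation"])
d=topdepth(4);P=cloud("top",d,345,400,150,215);p=pan(P);print(p,inbox(p[0]),inbox(s["tool_pos"]*1000))
# target: tray aligned with box, origin at x_box -100
th=np.radians(BY);x=np.array([np.cos(th),np.sin(th)])
g=(BO+x*(-100-185+0))/1000;print("grip target",g)
print(delta([g[0],g[1],s["tool_pos"][2]],4.3+BY-4.1))
E
```

```text
[ 0.41080502 -0.23523207  0.02062365] [-0.3461803  -0.53677704  0.73609665] [-0.07076042  0.04901572 -0.16836503] [3.13930175e+00 1.17203308e-01 9.77603652e-05]
(array([ 595.44651174, -221.48466611,    3.7675976 ]), np.float64(3.020180197564219), (104.20804595947266, 96.43582916259766)) [-112.74621099 -194.31629786] [-295.35520786 -224.90102468]
grip target [ 0.4416956  -0.01222204]
(array([ 0.0475, -0.2201, -0.    ]), array([ 1.000e-04, -0.000e+00,  1.629e-01]))
```

move_arm --deltas '[0.0014, -0.0066, 0, 0, 0, 0.005, 0.05, 0.0047, -0.022, 0, 0, 0, 0.016, 0.05, 0.0095, -0.044, 0, 0, 0, 0.033, 0.05, 0.0152, -0.0704, 0, 0, 0, 0.052, 0.05, 0.0214, -0.099, 0, 0, 0, 0.073, 0.05, 0.0275, -0.1277, 0, 0, 0, 0.095, 0.05, 0.0332, -0.154, 0, 0, 0, 0.114, 0.05, 0.0385, -0.1783, 0, 0, 0, 0.132, 0.05, 0.0427, -0.198, 0, 0, 0, 0.147, 0.05, 0.0456, -0.2113, 0, 0, 0, 0.157, 0.05, 0.0475, -0.22, 0, 0, 0, 0.163, 0.05, 0.0475, -0.22, 0, 0, 0, 0.163, 0.05]'

```text
t: 12.62
tool_pos: [0.4417, -0.0114, 0.0206]
orientation: [-3.138, 0.137, -0.0]
force: [-0.8, 1.1, 1.7]
opening: 0.0098
gripper_force: 60.0
```

```bash
cat > st.py <<'E'
from h import *
s=robot.read_state();yaw=Ro.from_rotvec(s["orientation"]).as_matrix()[:2,0];y=np.degrees(np.arctan2(yaw[1],yaw[0]))
print(s["t"],s["tool_pos"],"F",np.round(s["force"],1),"T",np.round(s["wrist_torque"],2),"yaw",y,"TCP in box",inbox(s["tool_pos"]*1000))
E
cat > pn.py <<'E'
from st import *
im,d0=save("top","t%d"%(s["t"]*100));d=topdepth(5);P=cloud("top",d,305,365,140,260);P[P[...,0]>.74]=np.nan
p=pan(P);print(p,inbox(p[0]),"yaw in box",p[0][2]-BY)
E
python3 pn.py
```

```text
12.625 [ 0.44173687 -0.01143836  0.02063059] F [-0.8  1.1  1.7] T [ 0.18  0.09 -0.11] yaw -4.99380718013487 TCP in box [-285.03060483    0.78416852]
(array([626.04504119, -27.45248068,  -4.63646882]), np.float64(2.981785494150673), (95.75862884521484, 108.4095230102539)) [-100.03030363    1.70172347] yaw in box 0.6135311800451717
```

move_arm --deltas '[0, 0.0008, 0, 0, 0, 0.0047, 0.05, 0.005, 0.0008, 0, 0, 0, 0.0047, 0.05, 0.01, 0.0008, 0, 0, 0, 0.0047, 0.05, 0.015, 0.0008, 0, 0, 0, 0.0047, 0.05, 0.02, 0.0008, 0, 0, 0, 0.0047, 0.05, 0.025, 0.0008, 0, 0, 0, 0.0047, 0.05, 0.03, 0.0008, 0, 0, 0, 0.0047, 0.05, 0.03, 0.0008, 0, 0, 0, 0.0047, 0.05]'

```text
t: 13.92
tool_pos: [0.4716, -0.0162, 0.0206]
orientation: [3.138, -0.147, -0.0]
force: [-1.6, -0.9, 4.4]
opening: 0.0095
gripper_force: 60.0
```

```bash
python3 pn.py; python3 -c "
import cv2,glob,os
f=max(glob.glob('pics/t1*.png'),key=os.path.getmtime);im=cv2.imread(f);cv2.imwrite('pics/pz.png',cv2.resize(im[115:215,290:370],(600,750)[::1],interpolation=cv2.INTER_CUBIC)[:600])"
```

```text
13.925 [ 0.47163629 -0.01622456  0.02061249] F [-1.6 -0.9  4.4] T [0.07 0.23 0.1 ] yaw -5.3484890835922325 TCP in box [-254.81867078   -1.24610954]
(array([655.99219515, -32.74961106,  -5.49494064]), np.float64(3.257125374404695), (119.86055755615234, 122.51349639892578)) [-69.72408415  -0.83297199] yaw in box -0.24494063514511755
```

View pics/pz.png

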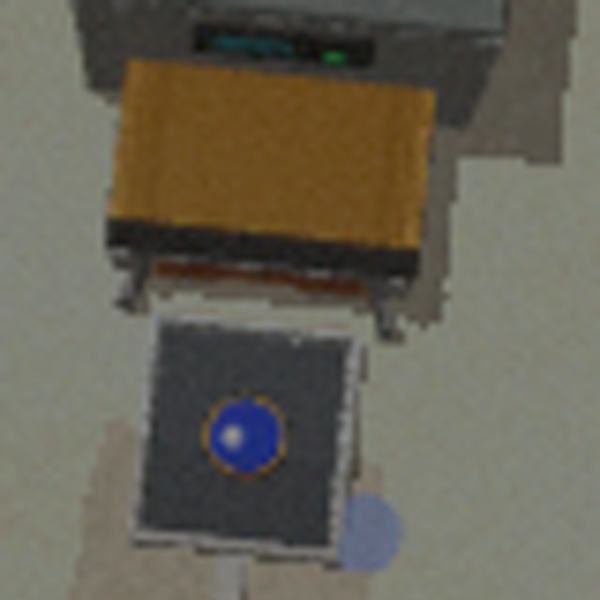

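The crop shows the pan squarely before the mouth, its front corners at (155,318) and (360,337), between the flare tips at (130,300) and (390,335), with the brooch centred. Now into the guides.

move_arm --deltas '[0.003, -0.0005, -0.0003, 0, 0, 0, 0.05, 0.007, -0.0009, -0.0003, 0, 0, 0, 0.05, 0.011, -0.0009, -0.0003, 0, 0, 0, 0.05, 0.015, -0.0009, -0.0003, 0, 0, 0, 0.05, 0.018, -0.0009, -0.0003, 0, 0, 0, 0.05, 0.018, -0.0009, -0.0003, 0, 0, 0, 0.05]'

```text
t: 14.98
tool_pos: [0.4889, -0.0162, 0.0206]
orientation: [-3.138, 0.146, 0.003]
force: [-5.8, 0.2, 6.2]
opening: 0.0098
gripper_force: 60.0
```

```bash
python3 pn.py
```

```text
14.975 [ 0.48887572 -0.01616635  0.02062016] F [-5.8  0.2  6.2] T [-0.03  0.47 -0.  ] yaw -5.32374279382888 TCP in box [-237.65689005    0.38929754]
(array([673.53057215, -32.98429771,  -5.12445262]), np.float64(3.113187314876625), (121.65596771240234, 105.79437255859375)) [-52.2378077    0.53811576] yaw in box 0.12554738229307993
```

move_arm --deltas '[0.004, 0, -0.0006, 0, 0, 0, 0.05, 0.008, 0, -0.0006, 0, 0, 0, 0.05, 0.012, 0, -0.0006, 0, 0, 0, 0.05, 0.012, 0, -0.0006, 0, 0, 0, 0.05]'

```text
t: 15.78
tool_pos: [0.5003, -0.0172, 0.0206]
orientation: [-3.138, 0.146, 0.004]
force: [-5.0, 0.1, 2.3]
opening: 0.0094
gripper_force: 60.0
```

```bash
python3 st.py
```

```text
15.775 [ 0.50031582 -0.01724596  0.02061565] F [-5.   0.1  2.3] T [-0.06  0.34 -0.01] yaw -5.323101676913006 TCP in box [-226.16599356    0.36099943]
```

move_arm --deltas '[0.004, 0, -0.0002, 0, 0, 0, 0.05, 0.008, 0, -0.0002, 0, 0, 0, 0.05, 0.012, 0, -0.0002, 0, 0, 0, 0.05, 0.016, 0, -0.0002, 0, 0, 0, 0.05, 0.02, 0, -0.0002, 0, 0, 0, 0.05, 0.024, 0, -0.0002, 0, 0, 0, 0.05, 0.028, 0, -0.0002, 0, 0, 0, 0.05, 0.032, 0, -0.0002, 0, 0, 0, 0.05, 0.036, 0, -0.0002, 0, 0, 0, 0.05, 0.036, 0, -0.0002, 0, 0, 0, 0.05]'

```text
t: 17.02
tool_pos: [0.5362, -0.0205, 0.0207]
orientation: [-3.138, 0.146, 0.004]
force: [-3.7, 0.3, 1.0]
opening: 0.0098
gripper_force: 60.0
```

```bash
python3 st.py
```

```text
17.025 [ 0.5361542  -0.02046789  0.02072497] F [-3.7  0.3  1. ] T [0.04 0.25 0.01] yaw -5.320322888141011 TCP in box [-190.1831502     0.43185789]
```

move_arm --deltas '[0.004, 0, 0, 0, 0, 0, 0.05, 0.008, 0, 0, 0, 0, 0, 0.05, 0.012, 0, 0, 0, 0, 0, 0.05, 0.016, 0, 0, 0, 0, 0, 0.05, 0.02, 0, 0, 0, 0, 0, 0.05, 0.024, 0, 0, 0, 0, 0, 0.05, 0.028, 0, 0, 0, 0, 0, 0.05, 0.032, 0, 0, 0, 0, 0, 0.05, 0.036, 0, 0, 0, 0, 0, 0.05, 0.04, 0, 0, 0, 0, 0, 0.05, 0.044, 0, 0, 0, 0, 0, 0.05, 0.044, 0, 0, 0, 0, 0, 0.05]'

```text
t: 18.52
tool_pos: [0.5801, -0.0246, 0.0207]
orientation: [-3.138, 0.146, 0.003]
force: [-3.0, 0.2, -0.7]
opening: 0.0095
gripper_force: 60.0
```

```bash
python3 st.py
```

```text
18.525 [ 0.58014401 -0.02462998  0.02068669] F [-3.   0.2 -0.7] T [ 0.04  0.24 -0.02] yaw -5.321866948807019 TCP in box [-145.99704295    0.31236546]
```

move_arm --deltas '[0.004, 0, 0, 0, 0, 0, 0.05, 0.008, 0, 0, 0, 0, 0, 0.05, 0.012, 0, 0, 0, 0, 0, 0.05, 0.016, 0, 0, 0, 0, 0, 0.05, 0.02, 0, 0, 0, 0, 0, 0.05, 0.024, 0, 0, 0, 0, 0, 0.05, 0.028, 0, 0, 0, 0, 0, 0.05, 0.032, 0, 0, 0, 0, 0, 0.05, 0.036, 0, 0, 0, 0, 0, 0.05, 0.04, 0, 0, 0, 0, 0, 0.05, 0.044, 0, 0, 0, 0, 0, 0.05, 0.044, 0, 0, 0, 0, 0, 0.05]'

```text
t: 20.02
tool_pos: [0.6242, -0.0288, 0.0207]
orientation: [-3.138, 0.146, 0.003]
force: [-3.0, 0.4, -1.4]
opening: 0.0099
gripper_force: 60.0
```

```bash
python3 st.py
```

```text
20.025 [ 0.62417138 -0.02877112  0.02074765] F [-3.   0.4 -1.4] T [-0.03  0.26  0.04] yaw -5.320808501645979 TCP in box [-101.77545202    0.21717293]
```

Now I'll feel for the stop with a light grip, so the fingers slip rather than ram the box.

move_arm --deltas '[0, 0, 0, 0, 0, 0, 0.05, 0, 0, 0, 0, 0, 0, 0.05, 0.0006, 0, 0, 0, 0, 0, 0.05, 0.0012, 0, 0, 0, 0, 0, 0.05, 0.0018, 0, 0, 0, 0, 0, 0.05, 0.0024, 0, 0, 0, 0, 0, 0.05, 0.003, 0, 0, 0, 0, 0, 0.05, 0.0036, 0, 0, 0, 0, 0, 0.05, 0.0042, 0, 0, 0, 0, 0, 0.05, 0.0048, 0, 0, 0, 0, 0, 0.05, 0.0054, 0, 0, 0, 0, 0, 0.05, 0.006, 0, 0, 0, 0, 0, 0.05]' --squeeze 7

```text
t: 21.52
tool_pos: [0.631, -0.0296, 0.0216]
orientation: [-3.138, 0.146, -0.0]
force: [-2.8, 0.1, -0.2]
opening: 0.01
gripper_force: 7.0
```

```bash
python3 st.py
```

```text
21.525 [ 0.63095711 -0.02957886  0.02163107] F [-2.8  0.1 -0.2] T [ 0.02  0.2  -0.04] yaw -5.322642235459258 TCP in box [-9.49442728e+01  3.37243617e-02]
```

move_arm --deltas '[0.0005, 0, 0, 0, 0, 0, 0.05, 0.001, 0, 0, 0, 0, 0, 0.05, 0.0015, 0, 0, 0, 0, 0, 0.05, 0.002, 0, 0, 0, 0, 0, 0.05, 0.0025, 0, 0, 0, 0, 0, 0.05, 0.003, 0, 0, 0, 0, 0, 0.05, 0.0035, 0, 0, 0, 0, 0, 0.05, 0.004, 0, 0, 0, 0, 0, 0.05, 0.0045, 0, 0, 0, 0, 0, 0.05, 0.005, 0, 0, 0, 0, 0, 0.05, 0.0055, 0, 0, 0, 0, 0, 0.05, 0.006, 0, 0, 0, 0, 0, 0.05]'

```text
t: 23.02
tool_pos: [0.6369, -0.0302, 0.0216]
orientation: [-3.138, 0.146, 0.0]
force: [-0.7, 0.4, -0.6]
opening: 0.0099
gripper_force: 7.0
```

Run:
```python
from st import *
im,d=save("scene","s5");m=robot.camera_model("scene");K=np.array(m["K"])
def w2px(X):
    c=np.array(m["R"])@X+m["t"];a=c[:2]/c[2];a=a*(1+m["k1"]*(a@a));return K[:2,:2]@a+K[:2,2]
u=w2px(s["tool_pos"]).astype(int);print(u)
i2,d2=save("top","t5")
mt=robot.camera_model("top")
c=np.array(mt["R"])@s["tool_pos"]+mt["t"];a=c[:2]/c[2];v=(np.array(mt["K"])[:2,:2]@a+np.array(mt["K"])[:2,2]).astype(int);print(v)
A=cv2.resize(i2[115:215,285:375,::-1],(540,600),interpolation=cv2.INTER_CUBIC)
cv2.imwrite("pics/p5.png",A)
```

```text
23.025 [ 0.6369061  -0.03015568  0.02164591] F [-0.7  0.4 -0.6] T [ 0.04  0.2  -0.02] yaw -5.325723195809458 TCP in box [-8.89674632e+01  3.67010709e-03]
[313 235]
[321 178]
```

View pics/p5.png

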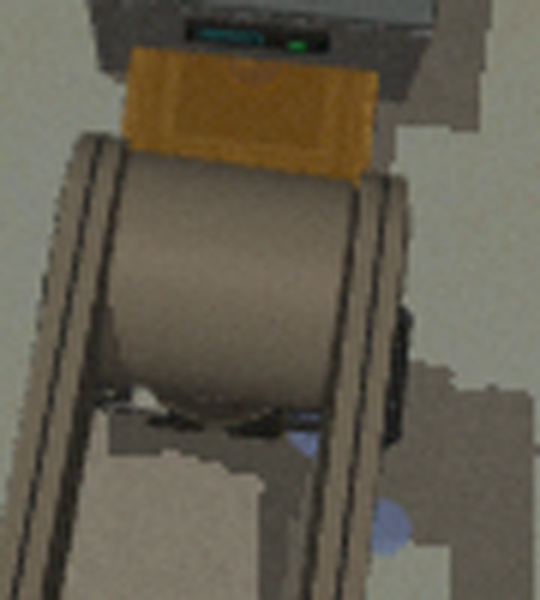

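The top crop shows the pan outline through the amber roof, with the edge of the brooch at (250,68). The drag has dropped, so the flap has fallen off the rear wall. I'll go on feeling for the stop.

move_arm --deltas '[0.0005, 0, 0, 0, 0, 0, 0.05, 0.001, 0, 0, 0, 0, 0, 0.05, 0.0015, 0, 0, 0, 0, 0, 0.05, 0.002, 0, 0, 0, 0, 0, 0.05, 0.0025, 0, 0, 0, 0, 0, 0.05, 0.003, 0, 0, 0, 0, 0, 0.05, 0.0035, 0, 0, 0, 0, 0, 0.05, 0.004, 0, 0, 0, 0, 0, 0.05, 0.0045, 0, 0, 0, 0, 0, 0.05, 0.005, 0, 0, 0, 0, 0, 0.05, 0.0055, 0, 0, 0, 0, 0, 0.05, 0.006, 0, 0, 0, 0, 0, 0.05]'

```text
t: 24.62
tool_pos: [0.6429, -0.0307, 0.0216]
orientation: [3.138, -0.146, -0.0]
force: [-1.9, -0.2, -2.4]
opening: 0.0103
gripper_force: 7.0
```

move_arm --deltas '[0.0005, 0, 0, 0, 0, 0, 0.05, 0.001, 0, 0, 0, 0, 0, 0.05, 0.0015, 0, 0, 0, 0, 0, 0.05, 0.002, 0, 0, 0, 0, 0, 0.05, 0.0025, 0, 0, 0, 0, 0, 0.05, 0.003, 0, 0, 0, 0, 0, 0.05, 0.0035, 0, 0, 0, 0, 0, 0.05, 0.004, 0, 0, 0, 0, 0, 0.05, 0.0045, 0, 0, 0, 0, 0, 0.05, 0.005, 0, 0, 0, 0, 0, 0.05, 0.0055, 0, 0, 0, 0, 0, 0.05, 0.006, 0, 0, 0, 0, 0, 0.05]'

```text
t: 26.12
tool_pos: [0.6489, -0.0313, 0.0216]
orientation: [3.138, -0.146, -0.0]
force: [-0.9, 0.5, -0.5]
opening: 0.0097
gripper_force: 7.0
```

move_arm --deltas '[0.0005, 0, 0, 0, 0, 0, 0.05, 0.001, 0, 0, 0, 0, 0, 0.05, 0.0015, 0, 0, 0, 0, 0, 0.05, 0.002, 0, 0, 0, 0, 0, 0.05, 0.0025, 0, 0, 0, 0, 0, 0.05, 0.003, 0, 0, 0, 0, 0, 0.05, 0.0035, 0, 0, 0, 0, 0, 0.05, 0.004, 0, 0, 0, 0, 0, 0.05, 0.0045, 0, 0, 0, 0, 0, 0.05, 0.005, 0, 0, 0, 0, 0, 0.05, 0.0055, 0, 0, 0, 0, 0, 0.05, 0.006, 0, 0, 0, 0, 0, 0.05]'

```text
t: 27.62
tool_pos: [0.6548, -0.0318, 0.0216]
orientation: [3.138, -0.146, -0.0]
force: [-2.1, 0.4, -0.4]
opening: 0.01
gripper_force: 7.0
```

move_arm --deltas '[0.0005, 0, 0, 0, 0, 0, 0.05, 0.001, 0, 0, 0, 0, 0, 0.05, 0.0015, 0, 0, 0, 0, 0, 0.05, 0.002, 0, 0, 0, 0, 0, 0.05, 0.0025, 0, 0, 0, 0, 0, 0.05, 0.003, 0, 0, 0, 0, 0, 0.05, 0.0035, 0, 0, 0, 0, 0, 0.05, 0.004, 0, 0, 0, 0, 0, 0.05, 0.0045, 0, 0, 0, 0, 0, 0.05, 0.005, 0, 0, 0, 0, 0, 0.05]'

```text
t: 28.88
tool_pos: [0.6598, -0.0323, 0.0216]
orientation: [-3.138, 0.146, -0.0]
force: [-2.3, 0.7, -0.2]
opening: 0.0098
gripper_force: 7.0
```

Run:
```python
from st import *
F=[]
import time
for _ in range(6): robot.read_camera("scene"); q=robot.read_state(); F.append(np.round(q["force"],1).tolist())
print(F)
```

```text
28.875 [ 0.65982342 -0.0322578   0.02164988] F [-2.3  0.7 -0.2] T [ 0.04  0.17 -0.01] yaw -5.319802941143026 TCP in box [-6.59539360e+01  7.33965578e-03]
[[-1.0, 0.4, -0.7], [-0.9, -0.3, -0.9], [-2.2, -0.3, -1.5], [-1.4, 0.1, -1.2], [-0.9, 0.0, -0.9], [-0.6, -0.0, -0.5]]
```

move_arm --deltas '[0.0005, 0, 0, 0, 0, 0, 0.05, 0.001, 0, 0, 0, 0, 0, 0.05, 0.0015, 0, 0, 0, 0, 0, 0.05, 0.002, 0, 0, 0, 0, 0, 0.05, 0.0025, 0, 0, 0, 0, 0, 0.05, 0.003, 0, 0, 0, 0, 0, 0.05, 0.0035, 0, 0, 0, 0, 0, 0.05, 0.004, 0, 0, 0, 0, 0, 0.05, 0.0045, 0, 0, 0, 0, 0, 0.05, 0.005, 0, 0, 0, 0, 0, 0.05]'

```text
t: 30.42
tool_pos: [0.6648, -0.0327, 0.0217]
orientation: [-3.138, 0.146, -0.0]
force: [-2.3, -0.2, -0.7]
opening: 0.0096
gripper_force: 7.0
```

move_arm --deltas '[0.0005, 0, 0, 0, 0, 0, 0.05, 0.001, 0, 0, 0, 0, 0, 0.05, 0.0015, 0, 0, 0, 0, 0, 0.05, 0.002, 0, 0, 0, 0, 0, 0.05, 0.0025, 0, 0, 0, 0, 0, 0.05, 0.003, 0, 0, 0, 0, 0, 0.05, 0.0035, 0, 0, 0, 0, 0, 0.05, 0.004, 0, 0, 0, 0, 0, 0.05, 0.0045, 0, 0, 0, 0, 0, 0.05, 0.005, 0, 0, 0, 0, 0, 0.05]'

```text
t: 31.68
tool_pos: [0.6698, -0.0332, 0.0217]
orientation: [-3.138, 0.146, -0.0]
force: [-1.9, 0.3, -0.6]
opening: 0.0097
gripper_force: 7.0
```

move_arm --deltas '[0.0005, 0, 0, 0, 0, 0, 0.05, 0.001, 0, 0, 0, 0, 0, 0.05, 0.0015, 0, 0, 0, 0, 0, 0.05, 0.002, 0, 0, 0, 0, 0, 0.05, 0.0025, 0, 0, 0, 0, 0, 0.05, 0.003, 0, 0, 0, 0, 0, 0.05, 0.0035, 0, 0, 0, 0, 0, 0.05, 0.004, 0, 0, 0, 0, 0, 0.05, 0.0045, 0, 0, 0, 0, 0, 0.05, 0.005, 0, 0, 0, 0, 0, 0.05]'

```text
t: 32.92
tool_pos: [0.6747, -0.0337, 0.0216]
orientation: [-3.138, 0.146, 0.0]
force: [-2.1, 0.5, -0.1]
opening: 0.0099
gripper_force: 7.0
```

move_arm --deltas '[0.0005, 0, 0, 0, 0, 0, 0.05, 0.001, 0, 0, 0, 0, 0, 0.05, 0.0015, 0, 0, 0, 0, 0, 0.05, 0.002, 0, 0, 0, 0, 0, 0.05, 0.0025, 0, 0, 0, 0, 0, 0.05, 0.003, 0, 0, 0, 0, 0, 0.05, 0.0035, 0, 0, 0, 0, 0, 0.05, 0.004, 0, 0, 0, 0, 0, 0.05]'

```text
t: 33.92
tool_pos: [0.6777, -0.034, 0.0211]
orientation: [-3.138, 0.146, 0.004]
force: [-8.2, 0.2, -0.1]
opening: 0.0099
gripper_force: 7.0
```

```bash
python3 st.py
```

```text
33.925 [ 0.67768773 -0.03396591  0.02107492] F [-8.2  0.2 -0.1] T [ 0.07  1.05 -0.03] yaw -5.323704706793934 TCP in box [-48.00827024  -0.05899567]
```

The stop is found at about 8 N, with the pan front about 189 mm past the flap plane. I'll release and lift clear.

move_arm --deltas '[0.004, 0, 0, 0, 0, 0, 0.05, 0.004, 0, 0, 0, 0, 0, 0.35, 0.004, 0, 0, 0, 0, 0, 0.35, 0.004, 0, 0, 0, 0, 0, 0.35, 0.004, 0, 0, 0, 0, 0, 0.35]'

```text
t: 34.55
tool_pos: [0.683, -0.0344, 0.0219]
orientation: [3.138, -0.146, 0.001]
force: [-0.2, -0.4, -0.3]
opening: 0.0327
gripper_force: 0.0
```

That was my slip: I gave a further 4 mm push in the first row when I meant to hold still. The 7 N grip should have limited the force by slipping. I'll lift clear and check the result.

move_arm --deltas '[0, 0, -0.03, 0, 0, 0, 0.35, 0, 0, -0.08, 0, 0, 0, 0.35, 0, 0, -0.12, 0, 0, 0, 0.35, -0.05, 0, -0.17, 0, 0, 0, 0.35, -0.1, 0, -0.2, 0, 0, 0, 0.35, -0.16, 0, -0.22, 0, 0, 0, 0.35, -0.2, 0.05, -0.22, 0, 0, 0, 0.35, -0.2, 0.11, -0.22, 0, 0, 0, 0.35, -0.2, 0.17, -0.22, 0, 0, 0, 0.35, -0.2, 0.2, -0.22, 0, 0, 0, 0.35, -0.2, 0.2, -0.22, 0, 0, 0, 0.35]'

```text
t: 35.92
tool_pos: [0.4645, -0.217, 0.2417]
orientation: [3.138, -0.151, 0.0]
force: [0.1, 1.5, -0.1]
opening: 0.0329
gripper_force: 0.0
```

Run:
```python
from st import *
im,d0=save("top","tf");d=topdepth(4)
P=cloud("top",d,300,360,120,200);z=P[...,2];m=(z>.042)&(z<.054)&(P[...,0]<.71)&(abs(P[...,1]+.035)<.03);Q=P[m];print(len(Q),inbox(Q.mean(0)*1000),rect(P,m))
m=(z>.007)&(z<.045)&(P[...,0]>.70)&(P[...,0]<.735);print(np.round([np.r_[inbox(q*1000),q[2]*1000] for q in P[m]]).astype(int).tolist())
A=cv2.resize(im[110:190,290:370,::-1],(560,560),interpolation=cv2.INTER_CUBIC);cv2.imwrite("pics/pf.png",A)
```

```text
35.925 [ 0.46447747 -0.2169603   0.24173157] F [ 0.1  1.5 -0.1] T [ 0.01  0.01 -0.07] yaw -5.518578002358182 TCP in box [-243.57981127 -201.79478689]
32 [-47.9572959    0.22073532] ((677.4536743164062, -33.6915283203125), (9.202167510986328, 33.3207893371582), 81.27169799804688)
[[4, 55, 20], [2, 62, 9], [0, 58, 22], [1, 55, 20], [2, 51, 17], [1, 48, 25], [0, 44, 29], [0, 41, 31], [0, 37, 34], [0, 34, 35], [0, 31, 37], [0, 27, 40], [1, 24, 39], [-2, 58, 18], [-2, 54, 20], [1, 45, 9], [1, 41, 11], [0, 38, 15], [0, 34, 17], [0, 31, 20], [1, 28, 18], [1, 24, 21], [0, 21, 26], [0, 17, 27], [1, 14, 28], [0, 11, 31], [1, 7, 32], [1, 4, 33], [0, 1, 38], [0, -3, 38], [0, -6, 40], [1, -9, 41], [-6, 57, 19], [-6, 54, 19], [0, 21, 7], [0, 17, 9], [2, 4, 8], [0, 0, 18], [0, -3, 20], [1, -6, 21], [0, -10, 24], [1, -13, 24], [1, -16, 27], [1, -20, 29], [0, -23, 32], [0, -26, 33], [1, -30, 34], [0, -33, 37], [1, -36, 37], [1, -39, 38], [6, -53, 20], [6, -57, 21], [-10, 60, 19], [-10, 57, 20], [-2, 7, 9], [0, -17, 9], [0, -20, 11], [1, -24, 11], [1, -27, 12], [0, -30, 17], [1, -34, 18], [0, -37, 21], [0, -40, 24], [0, -44, 25], [1, -47, 26], [2, -54, 21], [3, -57, 18], [3, -67, 25], [-13, 60, 20], [-13, 57, 20], [-1, -38, 8], [0, -41, 7], [0, -48, 9], [-1, -54, 19], [-1, -57, 20], [2, -65, 11], [-16, 60, 17], [-14, 57, 9], [-9, 6, 8], [-5, -54, 21], [-4, -58, 21], [-12, 6, 7], [-8, -55, 20], [-7, -58, 19], [-15, -5, 8], [-11, -55, 18], [-11, -58, 21], [-19, 5, 8], [-13, -56, 10], [-14, -59, 22], [-14, -62, 20], [-22, 5, 8], [-22, -2, 8], [-16, -60, 12], [-25, -6, 7]]
```

View pics/pf.png

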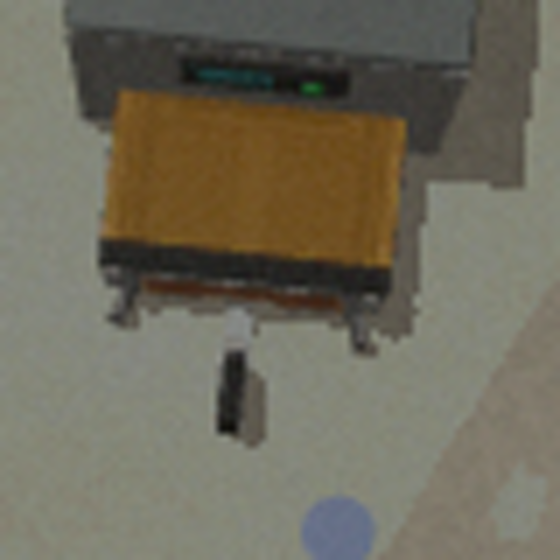

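The final view shows the flap shut: the orange strip is in the mouth's plane and depth readings run down to z ≈ 7 mm. The grip at (232,390) sits where contact was felt, 48 mm before the flap. Handing in.

```bash
python3 -c "
from plant import robot
print(robot.close_job())"
```

```text
the job is handed in; nothing more can be done
None
```

The blue brooch lies flat mid-tray, the tray is against the depth stop (felt at about 8 N), and the flap is shut. Two caveats: I gripped at the gripper's 60 N maximum, not the 80 N asked, and on release I mistakenly commanded 4 mm more push, during which force wasn't recorded (the 7 N grip slipped, so likely under 15 N).

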